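# Put the seventh cup back in the round spice tin

## Robot

A 7-joint arm with a two-finger parallel gripper is mounted at the origin on a cart in front of the work surface, level with it; the furniture and walls round the work are solid. World frame = base frame: x ahead of the robot, y to its left, z up, the work surface at z = 0. Lengths are in m, angles in rad, forces in N, time in s.
With the tool pointing down it reaches from about 0.35 to 0.9 m from the base axis. Payload 8.1 kg.
Tool frame: the origin (TCP) lies midway between the tips of the shut fingers; the grasp point (between the pads) lies 19 mm behind it; z points along the fingers, y is the line along which they close (so a half turn about z gives the same grasp; the last joint's range is limited). The gripper opens to 92 mm and grips with 3 to 60 N. Pads are 19 mm wide; open, the fingers measure 130 mm over their backs; the gripper's body (75 mm by 190 mm) begins 47 mm behind the grasp point.
Start: joints at [-1.429, 0.434, 0.025, 1.573, -0.012, 1.134, -0.075], TCP at [0.152, 0.606, 0.227] pointing down, gripper open.
Joint ranges: [-2.62, 2.62], [-0.44, 2.09], [-1.27, 1.32], [0.08, 2.57], [-1.32, 4.46], [0.12, 2], [-2.74, 2.74]. Speed limits (rad/s): [2.22, 2.22, 3.01, 3.01, 3.14, 3.14, 3.14].

## Interface

Orientations are given as a rotation vector (axis times angle).
In Python, from cell import manip, eyes, workorder gives the robot as it stands. The module is installed in compiled form; this text tells all that it offers.
- The arm moves only by the tool jog_arm, never from a script. Its argument "motion" is a list that holds one entry, the list of rows, each a list of 7 numbers: the turn, a rotation vector about the tool's x, y, z in degrees, then the shift along the tool's x, y, z in cm, then the finger opening in cm, from 0 to 9.18. In form: [[[ax, ay, az, dx, dy, dz, gripper], ...]]. A call has 1 to 20 rows; each row is the pose to reach, as a shift and turn from the pose commanded when the call began, along the tool's axes at that moment; what a row does not reach only later rows make up. A row lasts 1/8 s, in which the tool goes at most 62.5 mm and 10.7 degrees, less where a joint would pass 70% of its speed; a pose out of reach is approached as far as the arm can. A call with a gripper value outside its range is refused whole. The fingers move at their own pace and stop on an object; "squeeze" is the grip in N (left out, the last holds). Time passes only in rows, so rows that repeat a pose let the fingers close. It gives the time, the measured TCP pose, the force, the opening and the grip force at its end, in the units of the state.
- manip.sense(): the state, without advancing time (a new reading comes with each control period).
- eyes.camera(name): name is "scene" or "side" or "wrist"; returns the picture (384x512x3 uint8, blue, green, red); there is no depth.
- eyes.calibration(name): a dict with "K" (3x3 intrinsics, pixels), "xyz" and "orientation" of the camera in the world; the wrist camera has in their place "T_tool_cam" (4x4, takes a point from camera to tool coordinates, whose origin is the TCP and whose axes are the flange's). Camera axes: x right, y down, z forward; pixel columns grow to the right and rows downward; lengths in m; the calibration is good to about 2 mm. The wrist camera is an equidistant fisheye: a pixel r from the principal point sees the ray r / f radians off the axis. A picture is of the moment at which its call begins: read the wrist's pose just before it. calibration takes no time and is no camera call.
- workorder.finish_job(): hands the job in; it is judged then, once.
The state is a dict: "time_s": time; "joint_positions": joint angles; "qvel": joint speeds; "joint_torque": joint torques, N m; "eef_pos": TCP position; "ee_rot": TCP orientation; "wrist_force": force on the tool from outside, world axes, zero at the start; "torque": the same for the moment, N m; "finger_gap": finger opening in m; "gripper_force": force on a finger pad.
Only numpy, scipy, OpenCV 4.12 (cv2) and the standard library are available. Lean on these libraries where they do the work, as an engineer would, in place of code of your own. Each camera call takes 0.05 s, during which the arm holds its last target. There are 200 camera calls.

## Task

The spice tin has been washed and its cups are going back in, but the six in the tin have spread out along the wall and leave no room for the last one. Slide those six together inside the tin, without lifting any of them out, to make room, and put the seventh cup in, so that all seven stand upright and flat on the tin's floor and the lid could go on. Leave the tin where it stands, and leave the spice jar beside it and the lemon alone.

Things in the scene. Friction and masses are not known exactly. Their poses are not given: they have to be found in the camera images.
- tin: round steel tin, lid off, standing loose on the worktop, 0.6 to 1 kg: inside 188 mm across, 47 mm high, floor 2 mm thick, upright walls 2.5 mm thick. Origin: centre of its underside; z up. Seven cups fit in it in one way only: one in the middle, six round it along the wall, with about 8 mm to spare across the tin.
- cup_1: open steel spice cup, 60 mm across and 42 mm high, upright sides rounded in to 52 mm over the lowest 14 mm; inside 54 mm across at the rim, 47 mm at its 2.5 mm thick floor. Origin: centre of its underside; z out of the mouth. 70 g. Starts in the tin: any one of cups 1 to 6 in the middle, the other five along the wall, no gap wide enough for another. Slides when pushed from inside and pushes neighbours along.
- cup_2: open steel spice cup, 60 mm across and 42 mm high, upright sides rounded in to 52 mm over the lowest 14 mm; inside 54 mm across at the rim, 47 mm at its 2.5 mm thick floor. Origin: centre of its underside; z out of the mouth. 70 g. Starts in the tin: any one of cups 1 to 6 in the middle, the other five along the wall, no gap wide enough for another. Slides when pushed from inside and pushes neighbours along.
- cup_3: open steel spice cup, 60 mm across and 42 mm high, upright sides rounded in to 52 mm over the lowest 14 mm; inside 54 mm across at the rim, 47 mm at its 2.5 mm thick floor. Origin: centre of its underside; z out of the mouth. 70 g. Starts in the tin: any one of cups 1 to 6 in the middle, the other five along the wall, no gap wide enough for another. Slides when pushed from inside and pushes neighbours along.
- cup_4: open steel spice cup, 60 mm across and 42 mm high, upright sides rounded in to 52 mm over the lowest 14 mm; inside 54 mm across at the rim, 47 mm at its 2.5 mm thick floor. Origin: centre of its underside; z out of the mouth. 70 g. Starts in the tin: any one of cups 1 to 6 in the middle, the other five along the wall, no gap wide enough for another. Slides when pushed from inside and pushes neighbours along.
- cup_5: open steel spice cup, 60 mm across and 42 mm high, upright sides rounded in to 52 mm over the lowest 14 mm; inside 54 mm across at the rim, 47 mm at its 2.5 mm thick floor. Origin: centre of its underside; z out of the mouth. 70 g. Starts in the tin: any one of cups 1 to 6 in the middle, the other five along the wall, no gap wide enough for another. Slides when pushed from inside and pushes neighbours along.
- cup_6: open steel spice cup, 60 mm across and 42 mm high, upright sides rounded in to 52 mm over the lowest 14 mm; inside 54 mm across at the rim, 47 mm at its 2.5 mm thick floor. Origin: centre of its underside; z out of the mouth. 70 g. Starts in the tin: any one of cups 1 to 6 in the middle, the other five along the wall, no gap wide enough for another. Slides when pushed from inside and pushes neighbours along.
- cup_7: open steel spice cup, 60 mm across and 42 mm high, upright sides rounded in to 52 mm over the lowest 14 mm; inside 54 mm across at the rim, 47 mm at its 2.5 mm thick floor. Origin: centre of its underside; z out of the mouth. The seventh cup, 50 to 100 g: starts on the worktop by itself, left or right of the tin.
- spice_jar_2: bystander: spice jar with a white lid, 47 mm across, 98 mm high, standing on the worktop on the other side of the tin from the seventh cup. Origin: centre of its underside.
- lemon_1: bystander: lemon, 71 x 53 x 51 mm, lying behind and left of the tin. Origin: underneath its middle.
Things that resemble listed ones, but are neither listed nor needed, are in the scene too. What is shaped like the cup_3 but green is not meant.

How it is judged:
At the end, for the whole second after the job is handed in: All seven cups stand in the tin (centre within 70 mm of the tin's centre), each resting on its floor (underside less than 6 mm above the tin's underside, whose floor is 2 mm thick) and upright within 0.08 rad, at rest; the tin stands flat on the worktop (within 0.03 rad, less than 5 mm up) (horizontal distance between each of cup_1, cup_2, cup_3, cup_4, cup_5, cup_6, cup_7 and tin below 0.07 m and z of each of cup_1, cup_2, cup_3, cup_4, cup_5, cup_6, cup_7 in the frame of tin below 0.006 m and angle between each of cup_1, cup_2, cup_3, cup_4, cup_5, cup_6, cup_7's own z axis and vertical below 0.08 rad and linear speed of each of cup_1, cup_2, cup_3, cup_4, cup_5, cup_6, cup_7 below 0.02 m/s and angle between tin's own z axis and vertical below 0.03 rad and height (world z) of tin below 0.005 m); the robot touches nothing.
It fails at once if one of the six cups in the tin is lifted out of it (more than 35 mm up) (z of any of cup_1, cup_2, cup_3, cup_4, cup_5, cup_6 in the frame of tin above 0.035 m).
It fails at once if the spice jar is moved more than 3 cm (distance of spice_jar_2 from where it was at the start of the episode above 0.03 m).
It fails at once if the lemon is moved more than 3 cm (distance of lemon_1 from where it was at the start of the episode above 0.03 m).
It fails at once if the tin is pushed more than 5 cm from its place (distance of tin from where it was at the start of the episode above 0.05 m).
It also fails if it takes over 64 s, if anything falls off the work surface, if the arm or the gripper's body presses on something with over 40 N, if the wrist force passes 120 N, or if a joint passes its speed limit or range.

## Working session

There is one attempt and no reset: what is moved stays moved. The work goes in short steps, Python scripts to look and compute and a tool call to move; the robot and the scene stay as the last step left them, time stands still between calls to the robot, and variables do not carry over. Pictures are saved under pics/ and viewed, at most 10 in all, crops included, and the job is handed in when it is done.

Besides the shell and the picture viewer there is one more tool, called after "Emit:" as name(argument=value, ...), one argument or row to a line, values as JSON. jog_arm: Moves the arm, as the interface text tells. Its arguments: {"type":"object","properties":{"motion":{"type":"array"},"squeeze":{"type":"number"}},"required":["motion"]}

```bash
mkdir -p pics
cat > h.py <<'E'
import numpy as np, cv2
from scipy.spatial.transform import Rotation as R
from cell import manip, eyes, workorder
def rot(o):
    o=np.array(o,float)
    return o if o.shape==(3,3) else (R.from_rotvec(o).as_matrix() if o.size==3 else R.from_quat(o).as_matrix())
def ray(name,uv,s=None):
    c=eyes.calibration(name);K=np.array(c["K"])
    if name=="wrist":
        d=np.array([(uv[0]-K[0,2])/K[0,0],(uv[1]-K[1,2])/K[1,1]]);r=np.linalg.norm(d)+1e-12
        v=np.r_[d/r*np.sin(r),np.cos(r)];T=np.array(c["T_tool_cam"]);Rt=rot(s["ee_rot"])
        return np.array(s["eef_pos"])+Rt@T[:3,3],Rt@T[:3,:3]@v
    v=np.linalg.inv(K)@[uv[0],uv[1],1]
    return np.array(c["xyz"]),rot(c["orientation"])@v
def onz(name,uv,z,s=None):
    o,d=ray(name,uv,s);return o+d*(z-o[2])/d[2]
def proj(name,P,s=None):
    c=eyes.calibration(name);K=np.array(c["K"]);P=np.array(P,float)
    if name=="wrist":
        T=np.array(c["T_tool_cam"]);q=rot(s["ee_rot"]).T@(P-s["eef_pos"]);q=T[:3,:3].T@(q-T[:3,3])
        t=np.arctan2(np.hypot(q[0],q[1]),q[2]);e=q[:2]/(np.hypot(q[0],q[1])+1e-12)*t
        return K[:2,:2].diagonal()*e+K[:2,2]
    q=rot(c["orientation"]).T@(P-np.array(c["xyz"]));q=K@q;return q[:2]/q[2]
E
python3 - <<'E'
from h import *
s=manip.sense();print(s)
for n in("scene","side","wrist"):
    im=eyes.camera(n);cv2.imwrite(f"pics/{n}0.png",im);print(n,eyes.calibration(n))
a=cv2.imread("pics/scene0.png");b=cv2.imread("pics/side0.png")
cv2.imwrite("pics/both.png",cv2.resize(np.vstack([a,b]),None,fx=.78,fy=.78))
E
```

```text
{'time_s': 0.0, 'joint_positions': array([-1.42858633,  0.43523448,  0.02498955,  1.57409417, -0.01158207,
        1.13401001, -0.07512467]), 'qvel': array([-0.00044088, -0.00159954,  0.00028339,  0.00090476, -0.0004085 ,
       -0.00110085,  0.00146798]), 'joint_torque': array([ 7.59243594e-04, -6.67837071e+01,  9.85009186e-01, -3.14467371e+01,
       -6.05979329e-02,  4.29322617e-02,  1.50729156e-04]), 'eef_pos': array([0.15142886, 0.60584701, 0.22593917]), 'ee_rot': array([-3.83742469e-01, -3.11803915e+00,  2.51500452e-03]), 'wrist_force': array([ 0.05887382, -0.07574013,  0.28657648]), 'torque': array([-0.03394444, -0.00031865,  0.00110775]), 'gripper_force': 0.0, 'finger_gap': 0.09150227718730554}
scene {'K': array([[382.75219119,   0.        , 245.44526063],
       [  0.        , 382.75219119, 187.0525472 ],
       [  0.        ,   0.        ,   1.        ]]), 'xyz': array([-0.03699798,  0.48363317,  0.46569884]), 'orientation': array([-1.02164517,  2.18634447, -1.28132903])}
side {'K': array([[368.76837543,   0.        , 253.60890771],
       [  0.        , 368.76837543, 182.17985132],
       [  0.        ,   0.        ,   1.        ]]), 'xyz': array([0.48196065, 0.77963859, 0.47367568]), 'orientation': array([-0.06220584,  2.6772932 , -1.57499833])}
wrist {'K': array([[297.31863964,   0.        , 256.39015715],
       [  0.        , 297.31863964, 191.46593519],
       [  0.        ,   0.        ,   1.        ]]), 'T_tool_cam': array([[ 1.95022292e-04, -9.54818241e-01, -2.97190323e-01,
         8.04237502e-02],
       [ 9.99999981e-01,  1.83535353e-04,  6.65546080e-05,
        -2.73830464e-04],
       [-9.00262304e-06, -2.97190330e-01,  9.54818259e-01,
        -1.58162140e-01],
       [ 0.00000000e+00,  0.00000000e+00,  0.00000000e+00,
         1.00000000e+00]])}
```

View pics/scene0.png

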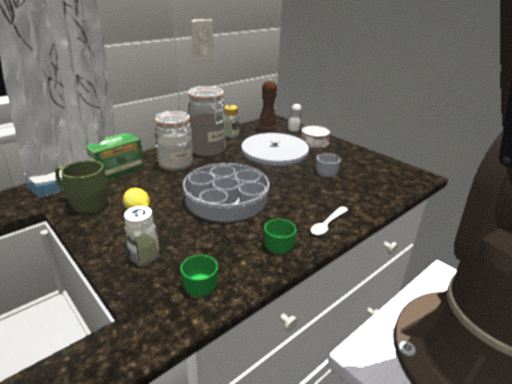

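The scene picture shows the tin at (226,190) with six cups. A small grey steel cup is at (327,164) and two green cups are at (279,236) and (199,274); green is not meant, so the grey one fits cup_7. The spice jar with its white lid is at (142,235) and the lemon at (136,200).

Run:
```python
from h import *
for n,uv,z in [("tin",(226,186),.047),("cup7",(327,158),.042),("jar",(142,255),.0),("lemon",(136,202),.025),("gA",(279,228),.042),("gB",(199,266),.042),("plate",(275,148),.01)]:
    p=onz("scene",uv,z);print(n,p.round(3),"side",proj("side",p).round())
a=cv2.imread("pics/scene0.png")
c1=cv2.resize(a[155:225,175:350],None,fx=4,fy=4,interpolation=cv2.INTER_CUBIC)
b=cv2.imread("pics/side0.png");b=cv2.resize(b,(416,312));w=cv2.resize(cv2.imread("pics/wrist0.png"),(384,288))
o=np.zeros((592,800,3),np.uint8);o[:280,:700]=c1;o[280:592,:416]=b;o[280:568,416:]=w
cv2.imwrite("pics/comb.png",o)
```

```text
tin [0.546 0.032 0.047] side [245. 186.]
cup7 [ 0.506 -0.268  0.042] side [265. 139.]
jar [0.505 0.263 0.   ] side [258. 270.]
lemon [0.643 0.202 0.025] side [190. 237.]
gA [0.364 0.048 0.042] side [323. 193.]
gB [0.372 0.224 0.042] side [330. 241.]
plate [ 0.686 -0.259  0.01 ] side [207. 149.]
```

View pics/comb.png

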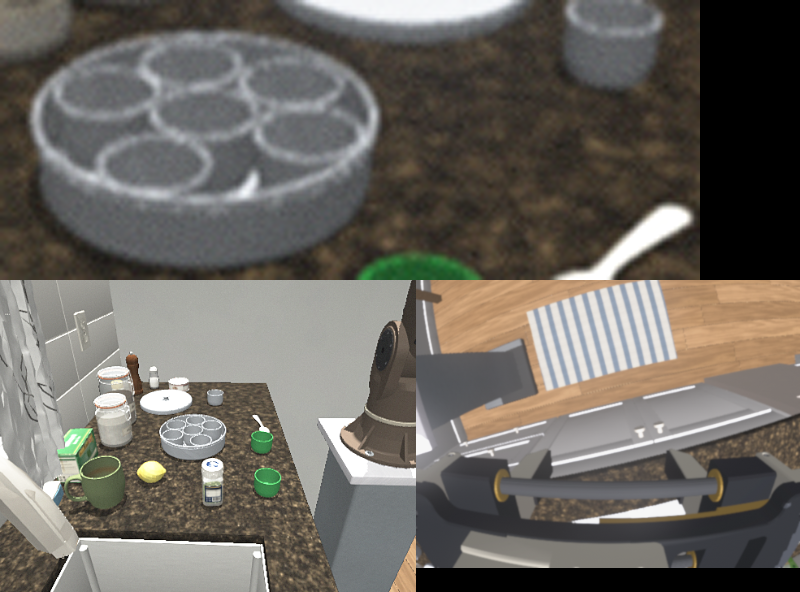

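The crop confirms cup_7 as the plain grey steel cup at (327,164). The tin holds one cup in the middle and five along the wall, with gaps at the front and the left. I'll move over the tin for a top view.

Emit:
jog_arm(
  motion=[
    [[0,0,-7,-15,-11.5,0,0],[0,0,-14,-58.7,-45.7,0,0],[0,0,-14,-58.7,-45.7,0,0],[0,0,-14,-58.7,-45.7,0,0],[0,0,-14,-58.7,-45.7,0,0],[0,0,-14,-58.7,-45.7,0,0],[0,0,-14,-58.7,-45.7,0,0],[0,0,-14,-58.7,-45.7,0,0],[0,0,-14,-58.7,-45.7,0,0],[0,0,-14,-58.7,-45.7,0,0],[0,0,-14,-58.7,-45.7,0,0],[0,0,-14,-58.7,-45.7,0,0],[0,0,-14,-58.7,-45.7,0,0],[0,0,-14,-58.7,-45.7,0,0],[0,0,-14,-58.7,-45.7,0,0],[0,0,-14,-58.7,-45.7,0,0]],
  ],
  squeeze=40,
)

```text
time_s: 2.15
eef_pos: [0.6098, 0.022, 0.2269]
ee_rot: [0.002, -3.142, -0.001]
wrist_force: [0.3, 0.9, 0.4]
finger_gap: 0.0003
gripper_force: 0.0
```

```bash
cat > look.py <<'E'
from h import *
import sys
s=manip.sense();im=eyes.camera("wrist");cv2.imwrite(f"pics/w{sys.argv[1]}.png",im)
import pickle;pickle.dump({k:np.array(v) for k,v in s.items()},open(f"pics/w{sys.argv[1]}.pkl","wb"))
print(s["time_s"],s["eef_pos"].round(4),rot(s["ee_rot"]).round(3).tolist(),s["joint_positions"].round(2),s["wrist_force"].round(1),s["finger_gap"])
E
python3 look.py 1; python3 -c "
import cv2;a=cv2.imread('pics/w1.png');cv2.imwrite('pics/w1b.png',cv2.resize(a,(800,600),interpolation=cv2.INTER_CUBIC))"
```

```text
2.15 [0.6098 0.022  0.2269] [[-1.0, -0.001, -0.0], [-0.001, 1.0, 0.001], [0.0, 0.001, -1.0]] [-0.32  0.41  0.28  1.63 -0.13  1.12  1.57] [0.3 0.9 0.4] 0.00029071270219693216
```

View pics/w1b.png

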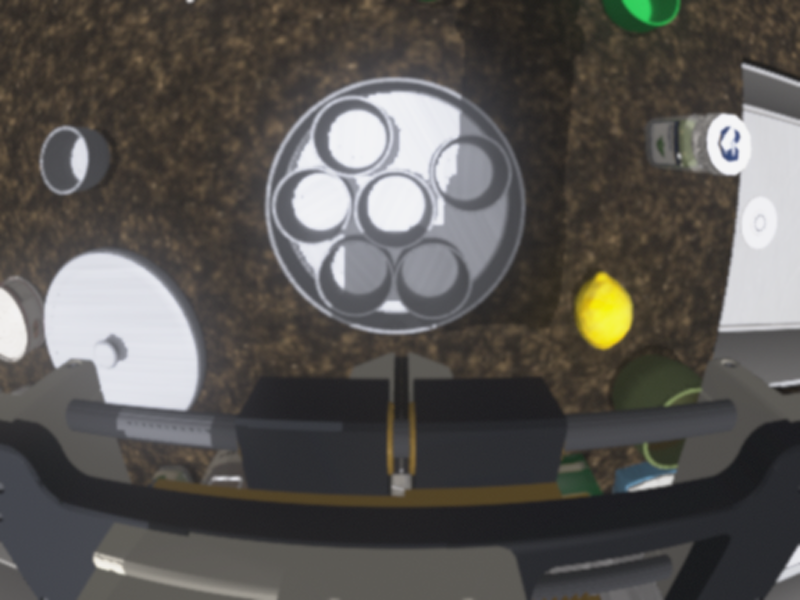

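The wrist view (800 px scale) shows the tin centred near (396,205). The cups are at A(355,137), B(314,205), middle (396,207), C(470,172), D(357,275) and E(432,277). Cup_7 is at (75,160) and the jar at right.

```bash
cat > circ.py <<'E'
from h import *
import sys,pickle
n=sys.argv[1];a=eval(sys.argv[2]) # dict name->(u,v,rmm,z) in 512 px
s=pickle.load(open(f"pics/w{n}.pkl","rb"));g=cv2.GaussianBlur(cv2.cvtColor(cv2.imread(f"pics/w{n}.png"),cv2.COLOR_BGR2GRAY),(0,0),.8).astype(np.float32)
# radial bright-rim fit: at each azimuth take brightest ridge (2nd diff) near expected rim radius, then fit circle in world plane
out={}
for k,(u,v,r,z) in a.items():
    c=onz("wrist",(u,v),z,s)[:2]; best=None
    for it in range(4):
        th=np.linspace(0,2*np.pi,120,endpoint=False);w=(.010,.007,.005,.004)[it];rr=np.arange(r-w,r+w,.0004);P=[]
        for t in th:
            q=np.array([proj("wrist",[c[0]+x*np.cos(t),c[1]+x*np.sin(t),z],s) for x in rr],np.float32)
            p=cv2.remap(g,q[None,:,0],q[None,:,1],cv2.INTER_LINEAR)[0]
            d=5;rid=2*p[d:-d]-p[:-2*d]-p[2*d:];i=rid.argmax();P.append((*(c+rr[d+i]*np.array([np.cos(t),np.sin(t)])),rid[i]))
        P=np.array(P);P=P[P[:,2]>np.percentile(P[:,2],40)]
        from scipy.optimize import least_squares
        f=least_squares(lambda m:np.hypot(P[:,0]-m[0],P[:,1]-m[1])-r,c,loss="soft_l1",f_scale=.001);c=f.x
    res=np.abs(np.hypot(P[:,0]-c[0],P[:,1]-c[1])-r)
    out[k]=c;print(k,c.round(4),"res mm",(np.median(res)*1e3).round(2))
if "tin" in out:
    o=out["tin"]
    for k,c in out.items():
        d=c-o
        print(k,"r",(np.hypot(*d)*1e3).round(1),"ang",np.degrees(np.arctan2(d[1],d[0])).round(1))
    ks=[k for k in out if k not in("tin","c7")]
    for i,x in enumerate(ks):
        for y in ks[i+1:]:
            e=np.hypot(*(out[x]-out[y]))*1e3
            if e<75: print(x,y,e.round(1))
E
python3 circ.py 1 "{k:(u*.64,v*.64,r,z) for k,u,v,r,z in [('tin',396,205,.09525,.047),('M',396,209,.0285,.044),('A',355,137,.0285,.044),('B',314,205,.0285,.044),('C',470,172,.0285,.044),('D',357,275,.0285,.044),('E',432,277,.0285,.044),('c7',64,160,.0285,.042)]}"
python3 -c "
from h import *
print(onz('scene',(226,186),.047),onz('scene',(327,158),.042))"
```

```text
[0.54638426 0.03217905 0.047     ] [ 0.50562876 -0.26844397  0.042     ]Traceback (most recent call last):
  File "circ.py", line 12, in <module>
    q=np.array([proj("wrist",[c[0]+x*np.cos(t),c[1]+x*np.sin(t),z],s) for x in rr],np.float32)
                ~~~~^^^^^^^^^^^^^^^^^^^^^^^^^^^^^^^^^^^^^^^^^^^^^^^^^
  File "h.py", line 18, in proj
    c=eyes.calibration(name);K=np.array(c["K"]);P=np.array(P,float)
ValueError: time passes only in moves, steps and waits
```

```bash
sed -i 's/^def rot/_C={n:eyes.calibration(n) for n in ("scene","side","wrist")}\ndef rot/; s/c=eyes.calibration(name)/c=_C[name]/' h.py
python3 circ.py 1 "{k:(u*.64,v*.64,r,z) for k,u,v,r,z in [('tin',396,205,.09525,.047),('M',396,209,.0285,.044),('A',355,137,.0285,.044),('B',314,205,.0285,.044),('C',470,172,.0285,.044),('D',357,275,.0285,.044),('E',432,277,.0285,.044),('c7',64,160,.0285,.042)]}"
```

```text
tin [0.5655 0.0169] res mm 0.04
M [0.5656 0.0168] res mm 0.41
A [ 0.5117 -0.0146] res mm 0.41
B [ 0.5632 -0.0454] res mm 0.35
C [0.5347 0.0776] res mm 0.99
D [ 0.6196 -0.0138] res mm 0.85
E [0.6218 0.0459] res mm 0.45
c7 [ 0.5079 -0.2763] res mm 0.42
tin r 0.0 ang 0.0
M r 0.1 ang -42.2
A r 62.4 ang -149.6
B r 62.4 ang -92.1
C r 68.0 ang 117.0
D r 62.2 ang -29.6
E r 63.3 ang 27.2
c7 r 298.8 ang -101.1
M A 62.4
M B 62.3
M C 68.2
M D 62.1
M E 63.3
A B 60.0
B D 64.6
D E 59.7
```

Run:
```python
from h import *
import pickle
s=pickle.load(open("pics/w1.pkl","rb"))
for p,z in [((.5655,.0169),.047),((.5079,-.2763),.042),((.5117,-.0146),.044)]:
    print(p,proj("scene",[*p,z]).round(1),proj("side",[*p,z]).round(1))
for n in("scene","side"):
    t=np.linspace(0,2*np.pi,9)[:-1];print(n,[tuple(int(x) for x in proj(n,[.5655+.097*np.cos(a),.0169+.097*np.sin(a),.047]).round()) for a in t])
print("jar top",onz("wrist",(730*.64,145*.64),.098,s),"lemon",onz("wrist",(603*.64,312*.64),.03,s))
im=cv2.imread("pics/side0.png");cv2.imwrite("pics/sidecrop.png",cv2.resize(im[120:290,180:340],None,fx=3.4,fy=3.4,interpolation=cv2.INTER_CUBIC))
```

```text
(0.5655, 0.0169) [226.1 180.7] [237.  182.8]
(0.5079, -0.2763) [328.2 156.9] [264.5 138. ]
(0.5117, -0.0146) [252.2 186.7] [260.1 177.9]
scene [(202, 166), (184, 178), (190, 194), (220, 203), (255, 198), (269, 183), (258, 169), (231, 162)]
side [(197, 182), (203, 197), (233, 205), (265, 198), (278, 183), (266, 170), (240, 165), (213, 169)]
jar top [0.50083969 0.26115082 0.098     ] lemon [0.6511301  0.19665607 0.03      ]
```

View pics/sidecrop.png

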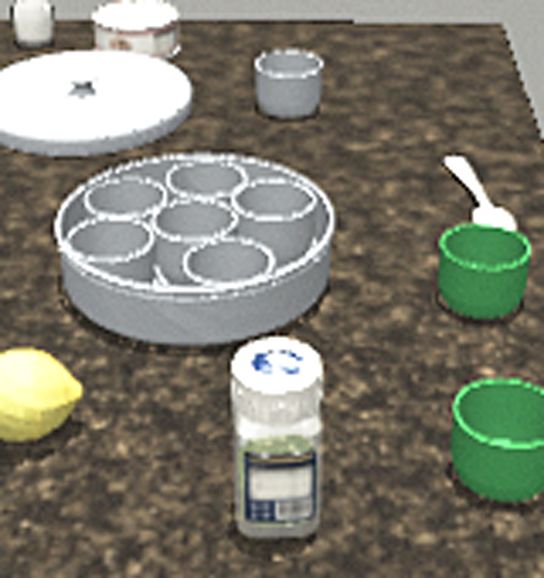

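The projections agree with the side view within about 2 px: the tin is at (196..278,186) and the jar at (258,245). C has to go along the wall towards A, to about 152°, so I'll lower the shut fingers into C.

Emit:
jog_arm(
  motion=[
    [[0,0,0,7.3,5.1,8,0],[0,0,0,7.3,5.1,15,0],[0,0,0,7.3,5.1,17,0],[0,0,0,7.3,5.1,18,0],[0,0,0,7.3,5.1,19,0],[0,0,0,7.3,5.1,20,0],[0,0,0,7.3,5.1,21,0],[0,0,0,7.3,5.1,21.2,0],[0,0,0,7.3,5.1,21.2,0]],
  ],
)

```text
time_s: 3.32
eef_pos: [0.5374, 0.0717, 0.0149]
ee_rot: [0.001, 3.141, 0.0]
wrist_force: [1.2, -0.2, -0.3]
finger_gap: 0.0006
gripper_force: 0.0
```

Emit:
jog_arm(
  motion=[
    [[0,0,0,0.5,-0.3,0,0],[0,0,0,1.0,-0.7,0,0],[0,0,0,1.45,-1.0,0,0],[0,0,0,1.9,-1.5,0,0],[0,0,0,2.3,-2.0,0,0],[0,0,0,2.6,-2.5,0,0],[0,0,0,2.9,-3.1,0,0],[0,0,0,2.9,-3.1,0,0]],
  ],
)

```text
time_s: 4.32
eef_pos: [0.508, 0.0401, 0.0148]
ee_rot: [-0.002, -3.141, 0.0]
wrist_force: [0.6, 0.5, 0.4]
finger_gap: -0.0
gripper_force: 0.3
```

Emit:
jog_arm(
  motion=[
    [[0,0,0,-0.4,0.5,0,0],[0,0,0,-0.4,0.5,-3,0],[0,0,0,-0.4,0.5,-8,0],[0,0,0,-6,-1,-14,0],[0,0,0,-10.2,-2.0,-21.2,0],[0,0,0,-10.2,-2.0,-21.2,0],[0,0,0,-10.2,-2.0,-21.2,0],[0,0,0,-10.2,-2.0,-21.2,0]],
  ],
)

```text
time_s: 5.32
eef_pos: [0.6095, 0.0213, 0.2258]
ee_rot: [0.0, -3.14, -0.0]
wrist_force: [0.3, -0.1, -0.8]
finger_gap: 0.0003
gripper_force: 0.0
```

```bash
python3 look.py 2; python3 circ.py 2 "{k:(u*.64,v*.64,r,z) for k,u,v,r,z in [('tin',396,205,.09525,.047),('M',396,209,.0285,.044),('A',355,137,.0285,.044),('B',314,205,.0285,.044),('C',437,137,.0285,.044),('D',357,275,.0285,.044),('E',432,277,.0285,.044),('c7',64,160,.0285,.042)]}"
python3 -c "
import cv2;a=cv2.imread('pics/w2.png')[30:230,20:360];cv2.imwrite('pics/w2b.png',cv2.resize(a,None,fx=2.3,fy=2.3,interpolation=cv2.INTER_CUBIC))"
```

```text
5.325 [0.6095 0.0213 0.2258] [[-1.0, -0.0, -0.002], [-0.0, 1.0, 0.0], [0.002, 0.0, -1.0]] [-0.32  0.42  0.28  1.63 -0.12  1.12  1.56] [ 0.3 -0.1 -0.8] 0.00034452022581176194
tin [0.5656 0.017 ] res mm 0.04
M [0.5657 0.0168] res mm 0.39
A [ 0.5117 -0.0152] res mm 0.4
B [ 0.563  -0.0454] res mm 0.35
C [0.5094 0.0464] res mm 0.51
D [ 0.6198 -0.0137] res mm 0.79
E [0.622 0.046] res mm 0.45
c7 [ 0.5078 -0.2763] res mm 0.4
tin r 0.0 ang 0.0
M r 0.2 ang -62.1
A r 62.7 ang -149.2
B r 62.4 ang -92.3
C r 63.4 ang 152.4
D r 62.3 ang -29.5
E r 63.4 ang 27.2
c7 r 298.9 ang -101.1
M A 62.7
M B 62.2
M C 63.6
M D 62.2
M E 63.4
A B 59.6
A C 61.6
B D 65.0
D E 59.7
```

View pics/w2b.png

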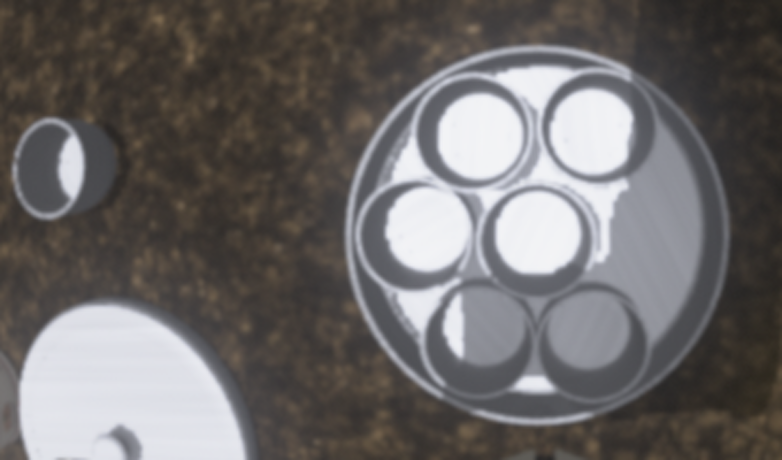

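C now stands at 152°. The gap from E to C is 125° and 112° is needed, so the free slot is centred at (0.566, 0.079). Next I fetch cup_7 at (0.508, -0.276).

Emit:
jog_arm(
  motion=[
    [[0,0,20,3,-8,0,9],[0,0,40,6,-16,0,9],[0,0,60,9,-24,4,9],[0,0,80,10.2,-29.8,8,9],[0,0,90,10.2,-29.8,12.7,9],[0,0,90,10.2,-29.8,12.7,9],[0,0,90,10.2,-29.8,12.7,9],[0,0,90,10.2,-29.8,12.7,9],[0,0,90,10.2,-29.8,12.7,9],[0,0,90,10.2,-29.8,12.7,9],[0,0,90,10.2,-29.8,12.7,9],[0,0,90,10.2,-29.8,12.7,9]],
  ],
)

```text
time_s: 6.88
eef_pos: [0.5079, -0.2771, 0.0996]
ee_rot: [-2.221, -2.222, -0.0]
wrist_force: [0.3, -0.1, 0.7]
finger_gap: 0.0899
gripper_force: 0.0
```

```bash
python3 look.py 3;python3 - <<'E'
from h import *
import pickle
s=pickle.load(open("pics/w3.pkl","rb"));print(proj("wrist",[.5078,-.2763,.042],s))
E
python3 circ.py 3 "{'c7':(*proj('wrist',[.5078,-.2763,.042],s),.0285,.042)}"
```

```text
6.875 [ 0.5079 -0.2771  0.0996] [[-0.0, 1.0, -0.0], [1.0, 0.0, 0.0], [0.0, -0.0, -1.0]] [-0.05  0.57  0.67  1.87 -0.46  0.86  0.85] [ 0.3 -0.1  0.7] 0.0899496988904804
[256.09490564 206.81302626]Traceback (most recent call last):
  File "circ.py", line 3, in <module>
    n=sys.argv[1];a=eval(sys.argv[2]) # dict name->(u,v,rmm,z) in 512 px
                    ~~~~^^^^^^^^^^^^^
  File "<string>", line 1, in <module>
NameError: name 's' is not defined
```

View pics/w3.png

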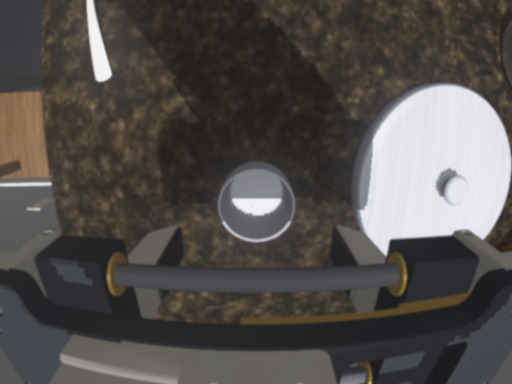

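Cup_7's rim is centred at (257,203), between the open fingers and clear of the lid at (440,170). I'll lower and grip it.

Emit:
jog_arm(
  motion=[
    [[0,0,0,0,0,3,9],[0,0,0,0,0,5.5,9],[0,0,0,0,0,6.8,9],[0,0,0,0,0,6.8,9],[0,0,0,0,0,6.8,5],[0,0,0,0,0,6.8,5],[0,0,0,0,0,6.8,5],[0,0,0,0,0,6.8,5],[0,0,0,0,0,6.8,5],[0,0,0,0,0,6.8,5]],
  ],
  squeeze=20,
)

```text
time_s: 8.18
eef_pos: [0.5083, -0.2773, 0.0321]
ee_rot: [2.222, 2.221, 0.001]
wrist_force: [0.1, 1.0, 6.1]
finger_gap: 0.0591
gripper_force: 20.0
```

Emit:
jog_arm(
  motion=[
    [[0,0,0,0,0,-2,5],[0,0,0,0,0,-5,5],[0,0,0,2,0,-9,5],[0,0,0,7,1.2,-10,5],[0,0,0,12,2,-10,5],[0,0,0,17,2.8,-10,5],[0,0,0,22,3.6,-10,5],[0,0,0,27,4.4,-10,5],[0,0,0,32,5.2,-10,5],[0,0,0,34.5,5.6,-10,5],[0,0,0,35.5,5.8,-10,5],[0,0,0,35.5,5.8,-10,5],[0,0,0,35.5,5.8,-10,5]],
  ],
)

```text
time_s: 9.8
eef_pos: [0.5661, 0.0758, 0.1318]
ee_rot: [2.224, 2.218, -0.001]
wrist_force: [-0.5, -0.1, -0.3]
finger_gap: 0.0588
gripper_force: 20.0
```

```bash
python3 look.py 4;python3 - <<'E'
from h import *
import pickle
s=pickle.load(open("pics/w4.pkl","rb"));print("cup7 rim exp",proj("wrist",s["eef_pos"]+[0,0,.010],s),"slot",proj("wrist",[.5658,.0792,.044],s))
E
```

```text
9.8 [0.5661 0.0758 0.1318] [[0.003, 1.0, 0.0], [1.0, -0.003, -0.001], [-0.001, 0.0, -1.0]] [-0.73  0.52  0.72  1.86 -0.42  0.92  0.19] [-0.5 -0.1 -0.3] 0.05876254285936077
cup7 rim exp [256.09119088 249.48425617] slot [255.8538685  191.83554324]
```

View pics/w4.png

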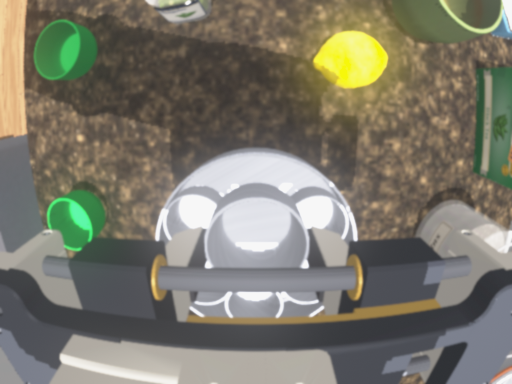

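The cup hangs level, its rim centred near (256,246), and the slot below is clear between the two end cups. I'll lower to just above the rims and check the offset.

Emit:
jog_arm(
  motion=[
    [[0,0,0,0,0,2.5,5],[0,0,0,0,0,4.5,5],[0,0,0,0,0,4.8,5],[0,0,0,0,0,4.8,5]],
  ],
)

```text
time_s: 10.35
eef_pos: [0.5665, 0.0769, 0.0842]
ee_rot: [2.223, 2.219, 0.0]
wrist_force: [0.0, 0.4, 0.3]
finger_gap: 0.0591
gripper_force: 20.0
```

Emit:
jog_arm(
  motion=[
    [[0,0,0,0.2,-0.05,0,5],[0,0,0,0.2,-0.05,1,5],[0,0,0,0.2,-0.05,2,5],[0,0,0,0.2,-0.05,2.8,5],[0,0,0,0.2,-0.05,3.3,5],[0,0,0,0.2,-0.05,3.6,5],[0,0,0,0.2,-0.05,3.6,5]],
  ],
)

```text
time_s: 11.22
eef_pos: [0.5657, 0.0796, 0.0476]
ee_rot: [-2.222, -2.221, 0.0]
wrist_force: [0.5, -0.0, -0.4]
finger_gap: 0.0591
gripper_force: 20.0
```

No contact, and the position is right. I release here so the cup drops about 12 mm, then rise to look.

Emit:
jog_arm(
  motion=[
    [[0,0,0,0,0,0,6.6],[0,0,0,0,0,0,7.2],[0,0,0,0,0,0,7.2],[0,0,0,0,0,0,7.2],[0,0,0,0,0,-2,7.2],[0,0,0,0,0,-5,7.2],[0,0,0,-3,0,-10,7.2],[0,0,0,-8,0,-15,7.2],[0,0,0,-12,0,-18,7.2],[0,0,0,-12,0,-18,7.2],[0,0,0,-12,0,-18,0],[0,0,0,-12,0,-18,0],[0,0,0,-12,0,-18,0]],
  ],
)

```text
time_s: 12.85
eef_pos: [0.5653, -0.0391, 0.2268]
ee_rot: [-2.219, -2.222, 0.002]
wrist_force: [-0.2, -0.4, -0.5]
finger_gap: 0.0465
gripper_force: 0.0
```

```bash
python3 look.py 5
python3 - <<'E'
from h import *
import pickle
s=pickle.load(open("pics/w5.pkl","rb"))
d={'tin':((.5656,.017),.09525,.047),'M':((.5657,.0168),.0285,.044),'A':((.5117,-.0152),.0285,.044),'B':((.563,-.0454),.0285,.044),'C':((.5094,.0464),.0285,.044),'D':((.6198,-.0137),.0285,.044),'E':((.622,.046),.0285,.044),'c7':((.566,.079),.0285,.044)}
import sys,subprocess
a={k:(*[float(x) for x in proj("wrist",[*p,z],s)],r,z) for k,(p,r,z) in d.items()}
open("a.txt","w").write(str(a))
im=eyes.camera("side");cv2.imwrite("pics/side5.png",im)
w=cv2.imread("pics/w5.png")
u,v=[int(x) for x in a['tin'][:2]]
c1=cv2.resize(w[max(0,v-110):v+110,u-130:u+130],(520,440),interpolation=cv2.INTER_CUBIC)
c2=cv2.resize(im[150:230,185:290],(280,213),interpolation=cv2.INTER_CUBIC)
o=np.zeros((440,800,3),np.uint8);o[:,:520]=c1;o[:213,520:]=c2;cv2.imwrite("pics/after.png",o)
E
python3 circ.py 5 "$(cat a.txt)"
```

```text
12.85 [ 0.5653 -0.0391  0.2268] [[-0.001, 1.0, -0.002], [1.0, 0.001, -0.0], [-0.0, -0.002, -1.0]] [-0.59  0.41  0.8   1.76 -0.32  1.11  0.31] [-0.2 -0.4 -0.5] 0.04653670997865166
tin [0.5658 0.0171] res mm 0.08
M [0.566  0.0187] res mm 0.56
A [ 0.5115 -0.0148] res mm 0.38
B [ 0.563  -0.0455] res mm 0.37
C [0.5056 0.0482] res mm 1.3
D [ 0.6191 -0.014 ] res mm 0.42
E [0.6259 0.048 ] res mm 1.21
c7 [0.567  0.0811] res mm 0.58
tin r 0.0 ang 0.0
M r 1.6 ang 82.4
A r 63.0 ang -149.5
B r 62.6 ang -92.5
C r 67.7 ang 152.7
D r 61.8 ang -30.3
E r 67.6 ang 27.2
c7 r 64.0 ang 88.9
M A 64.0
M B 64.2
M C 67.2
M D 62.4
M E 66.7
A B 59.9
A C 63.3
B D 64.3
D E 62.4
```

View pics/after.png

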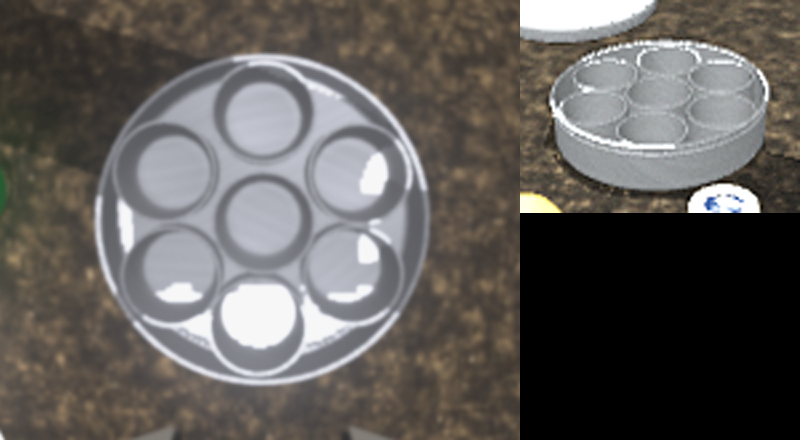

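All seven cups sit level in the tin: cup_7 is at (263,112) in the crop, its rim the same size as the others' and below the tin's rim in the side view. The tin has not moved and the arm is clear.

```bash
python3 -c "
from cell import workorder;print(workorder.finish_job())"
```

```text
the job is handed in; nothing more can be done
None
```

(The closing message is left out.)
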